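# Slide the square plaster base up to the stop

## Robot

A 6-joint arm with a two-finger parallel gripper is mounted at the origin on the work surface. World frame = base frame: x ahead of the robot, y to its left, z up, the work surface at z = 0. Lengths are in m, angles in rad, forces in N, time in s.
With the tool pointing down it reaches from about 0.25 to 0.775 m from the base axis. Payload 4 kg.
Tool frame: the origin (TCP) lies midway between the tips of the shut fingers; the grasp point (between the pads) lies 19 mm behind it; z points along the fingers, y is the line along which they close (so a half turn about z gives the same grasp; the last joint's range is limited). The gripper opens to 94 mm and grips with 3 to 60 N. Pads are 16 mm wide; open, the fingers measure 119 mm over their backs; the gripper's body (75 mm by 177 mm) begins 78 mm behind the grasp point.
Start: joints at [1.172, 0.087, 1.371, -0, 1.684, -0.103], TCP at [0.16, 0.526, 0.206] pointing down, gripper open.
Joint ranges: [-3.1, 3.1], [-0.76, 2.03], [0.27, 2.55], [-1.08, 4.22], [0.17, 2.65], [-2.57, 2.57]. Speed limits (rad/s): [2.79, 2.79, 3.14, 3.14, 3.14, 3.14].

## Interface

Orientations are given as [roll, pitch, yaw] about the fixed x, y, z axes, in that order (R = Rz(yaw) Ry(pitch) Rx(roll)).
In Python, from bench import robot gives the robot as it stands. The module is installed in compiled form; this text tells all that it offers.
- The arm moves only by the tool arm_command, never from a script. Its argument "targets" is a list of rows, each a list of 4 numbers: the shift along the world's x, y, z as a fraction of full scale, then the turn about the world's z as a fraction of full scale. A call has 1 to 8 rows; each row is the pose to reach, as a shift and turn from the pose commanded when the call began; what a row does not reach only later rows make up. Full scale, the value 1, is 0.5 m for a shift and 120 degrees for a turn. A row lasts 1/12 s, in which the tool goes at most 41.7 mm and 7.16 degrees, less where a joint would pass 70% of its speed; a pose out of reach is approached as far as the arm can. A call with a number of a shift or a turn outside -1 to 1 is refused whole. A call with a gripper value outside its range is refused whole. "claw" is the closure, from 0 (fully open) to 1 (shut), set as the call begins (left out, the last holds). The fingers move at their own pace and stop on an object; the grip force is fixed at half the most. Time passes only in rows, so rows that repeat a pose let the fingers close. It gives the time, the measured TCP pose, the force, the opening and the grip force at its end, in the units of the state.
- robot.get_obs(): the state, without advancing time (a new reading comes with each control period).
- robot.snapshot(name): name is "scene" or "top" or "wrist"; returns the picture (384x512x3 uint8, red, green, blue); there is no depth.
- robot.camera_info(name): a dict with "vfov" (degrees; the focal length in pixels is half the picture's height over the tangent of half this angle, whatever the lens; pixels are square), "cx", "cy" (the principal point, pixels), "extrinsics" (4x4, takes a point from camera to world coordinates); the wrist camera has in their place "T_tool_cam" (4x4, takes a point from camera to tool coordinates, whose origin is the TCP and whose axes are the flange's). Camera axes: x right, y up, looking along -z (the intrinsics and any distortion apply to the point x, -y, -z); pixel columns grow to the right and rows downward; lengths in m; the calibration is good to about 2 mm. A picture is of the moment at which its call begins: read the wrist's pose just before it. camera_info takes no time and is no camera call.
- robot.close_job(): hands the job in; it is judged then, once.
The state is a dict: "time": time; "joint_positions": joint angles; "qvel": joint speeds; "joint_torque": joint torques, N m; "tool_pos": TCP position; "ee_rot": TCP orientation; "wrist_force": force on the tool from outside, world axes, zero at the start; "wrist_torque": the same for the moment, N m; "width": finger opening in m; "finger_force": force on a finger pad.
Only numpy, scipy, OpenCV 4.12 (cv2) and the standard library are available. Lean on these libraries where they do the work, as an engineer would, in place of code of your own. Each camera call takes 0.05 s, during which the arm holds its last target. There are 200 camera calls.

## Task

Slide the square-footed plaster column base along the board, without lifting or tipping it, into the marked square beside the metal stop on its own side: its foot flush against the wooden fence and snug against the stop. Push it home until you feel it bear on the stop, but the stop is only held by friction, so do not shift it; leave the round base and the other things on the bench alone.

Things in the scene. Friction and masses are not known exactly. Their poses are not given: they have to be found in the camera images.
- square_base: white plaster column base, 0.5 to 0.9 kg, to be slid. Square foot 120 x 120 mm, 26 mm high, round mouldings above (116 mm across or less; top 90 mm across), 70 mm high in all; too wide to grip. Origin: centre of the underside; z up, x and y square to the foot's sides. Starts on the board left or right of the stop, turned up to 0.35 rad from it, 15 to 60 mm clear of the fence.
- round_base: white plaster column base like the other, but with a round foot 120 mm across, 26 mm high, 70 mm high in all; stands on the board on the other side of the stop, to be left alone. Origin: centre of the underside.
- bed: fixed grey slide board 240 x 700 x 25 mm (x, y, height). Origin: centre of its underside; its top is 25 mm higher. A wooden fence, 30 mm thick, 25 mm above the board's top, runs along its whole far edge; the fence's inner face is at x = +90 mm in this frame. x points from the robot side to the fence, y along the fence.
- stop: aluminium stop block on the fence, 50 mm wide along it (faces at y = +-25 mm), standing 80 mm out from the fence over the board, 32 mm high; slides along the fence, yields at about 14 N. Origin: mid-width, on the fence's inner face, level with the board's top; axes as the board's. Flat dark 122 mm squares on the board mark the place on either side: base centre at x = -60, y = +-85 mm.
- filler_tin: tin 72 mm across, 80 mm high, standing on the bench beyond the fence, bystander. Origin: centre of the underside.
- sanding_block: cork sanding block 70 x 120 x 35 mm on the bench beyond the fence, bystander. Origin: centre of the underside.
- putty_knife: putty knife, 200 mm long, lying on the bench beyond the fence, bystander. Origin: underside, near its middle; x along it.
Mind the look-alikes: they are no part of the job. Leave any green or purple look-alike of the square_base alone.

How it is judged:
On the way:
1. the square base bears on the stop (more than 1.5 N for 0.1 s) (contact force between square_base and stop above 1.5 N), for 0.1 s.
At the end, for the whole second after the job is handed in: the square base stands upright (within 0.03 rad) and at rest on the board, its foot within 2.5 mm of touching the fence and within 2.5 mm of touching the stop, square to the board within 0.03 rad, and the stop has not shifted by 4 mm or more (x of square_base in the frame of bed between 0.0275 and 0.0325 m and (y of square_base in the frame of stop between 0.0825 and 0.0875 m or y of square_base in the frame of stop between -0.0875 and -0.0825 m) and angle between the x axis of square_base and the x axis of bed, either way round below 0.03 rad and angle between square_base's own z axis and vertical below 0.03 rad and linear speed of square_base below 0.01 m/s and distance of stop from where it was at the start of the episode below 0.004 m).
It fails at once if the stop is shifted by more than 4 mm (distance of stop from where it was at the start of the episode above 0.004 m).
It fails at once if the square base is lifted more than 8 mm off the board (z of square_base in the frame of bed above 0.033 m).
It fails at once if the square base is tipped more than 0.15 rad (angle between square_base's own z axis and vertical above 0.15 rad).
It fails at once if the round base is moved more than 10 mm (distance of round_base from where it was at the start of the episode above 0.01 m).
It fails at once if the tin, the sanding block or the putty knife is moved more than 15 mm (distance of any of filler_tin, sanding_block, putty_knife from where it was at the start of the episode above 0.015 m).
It also fails if it takes over 54 s, if anything falls off the work surface, if the arm or the gripper's body presses on something with over 40 N, if the wrist force passes 120 N, or if a joint passes its speed limit or range.

## Working session

There is one attempt and no reset: what is moved stays moved. The work goes in short steps, Python scripts to look and compute and a tool call to move; the robot and the scene stay as the last step left them, time stands still between calls to the robot, and variables do not carry over. Pictures are saved under pics/ and viewed, at most 10 in all, crops included, and the job is handed in when it is done.

Besides the shell and the picture viewer there is one more tool, called after ">>>" in YAML: its name, and indented under it one key for each argument. arm_command: Moves the arm, as the interface text tells. Shift numbers are shares of 0.5 m and turn numbers shares of 120 degrees, none past 1 either way. Its arguments: {"type":"object","properties":{"targets":{"type":"array"},"claw":{"type":"number"}},"required":["targets"]}

```bash
mkdir -p pics; python3 - <<'E'
from bench import robot
import cv2,numpy as np
o=robot.get_obs();print({k:np.round(v,3) for k,v in o.items()})
for n in("top","scene"):
    im=robot.snapshot(n);cv2.imwrite(f"pics/{n}0.png",im[:,:,::-1]);print(robot.camera_info(n))
print(robot.camera_info("wrist"))
a=cv2.imread("pics/top0.png")
E
```

```text
{'time': np.float64(0.0), 'joint_positions': array([ 1.172,  0.088,  1.372, -0.   ,  1.684, -0.103]), 'qvel': array([0.001, 0.002, 0.   , 0.001, 0.   , 0.001]), 'joint_torque': array([-0.0000e+00, -3.4018e+01, -3.0243e+01,  7.2000e-02,  3.3000e-02,
       -0.0000e+00]), 'tool_pos': array([0.16 , 0.526, 0.204]), 'ee_rot': array([-3.139, -0.   ,  2.846]), 'wrist_force': array([ 0.745, -0.292, -0.236]), 'wrist_torque': array([ 0.028,  0.017, -0.019]), 'finger_force': np.float64(0.0), 'width': np.float64(0.094)}
{'vfov': 47.746381886198144, 'cx': 249.47460577284872, 'cy': 199.851505315873, 'extrinsics': array([[-0.02313674,  0.98042454, -0.19553112,  0.32956369],
       [-0.99969246, -0.02443529, -0.00423123,  0.00779018],
       [-0.00892626,  0.19537309,  0.98068837,  1.19731846],
       [ 0.        ,  0.        ,  0.        ,  1.        ]])}
{'vfov': 48.8558855726647, 'cx': 251.9957105331353, 'cy': 188.42377554953705, 'extrinsics': array([[-0.40065198, -0.7696641 ,  0.49708668,  1.1068312 ],
       [ 0.91622864, -0.33552156,  0.21897573,  0.23466327],
       [-0.00175446,  0.54317811,  0.83961566,  0.94266901],
       [ 0.        ,  0.        ,  0.        ,  1.        ]])}
{'vfov': 59.3918968175981, 'cx': 252.29655595763444, 'cy': 189.63764302508375, 'T_tool_cam': array([[ 6.11909656e-04,  9.62523437e-01,  2.71197822e-01,
         7.96430600e-02],
       [ 9.99999345e-01, -3.26606846e-04, -1.09714196e-03,
         6.25542548e-04],
       [-9.67449787e-04,  2.71198316e-01, -9.62523006e-01,
        -1.79122826e-01],
       [ 0.00000000e+00,  0.00000000e+00,  0.00000000e+00,
         1.00000000e+00]])}
```

View pics/top0.png

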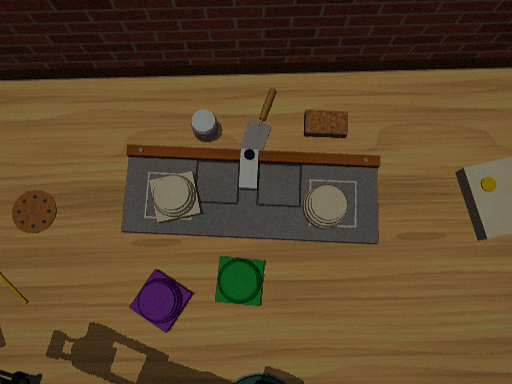

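View pics/scene0.png

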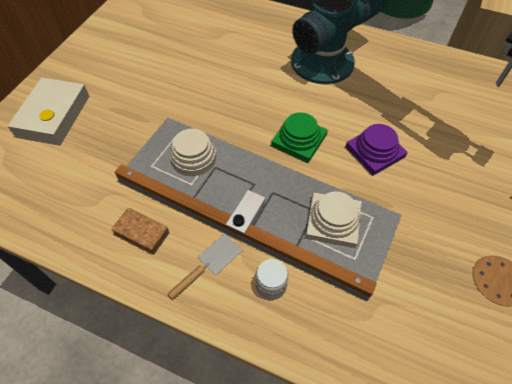

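The top view shows the square base at about (175,196) on the +y side of the stop at (249,170), with the round base at (326,205). The fence runs from (128,151) to (380,160). The scene view agrees. Next I'll take coarse positions.

```bash
cat > h.py <<'E'
from bench import robot
import cv2,numpy as np
from scipy.spatial.transform import Rotation as R
def cam(n,o=None):
    c=robot.camera_info(n)
    if n=="wrist":
        o=o or robot.get_obs();T=np.eye(4);T[:3,:3]=R.from_euler('xyz',o['ee_rot']).as_matrix();T[:3,3]=o['tool_pos'];T=T@c['T_tool_cam']
    else:T=c['extrinsics']
    return T,192/np.tan(np.radians(c['vfov']/2)),c['cx'],c['cy']
def ray(C,p,z):
    T,f,cx,cy=C;p=np.atleast_2d(p).astype(float)
    d=np.c_[(p[:,0]-cx)/f,-(p[:,1]-cy)/f,-np.ones(len(p))]@T[:3,:3].T;o=T[:3,3]
    return o+d*((z-o[2])/d[:,2])[:,None]
def tri(C1,p1,C2,p2):
    A=[];b=[]
    for C,p in((C1,p1),(C2,p2)):
        o=C[0][:3,3];d=ray(C,p,0)[0]-o;d/=np.linalg.norm(d);P=np.eye(3)-np.outer(d,d);A.append(P);b.append(P@o)
    return np.linalg.lstsq(np.vstack(A),np.hstack(b),rcond=None)[0]
E
python3 - <<'E'
from h import *
C=cam("top");S=cam("scene")
print("fence inner top",ray(C,[[128,157],[380,166]],.05).round(3).tolist())
print("board near edge",ray(C,[[122,232],[378,242]],.025).round(3).tolist())
print("base top",ray(C,[[174,193]],.095).round(3),"stop front",ray(C,[[239,187],[257,189]],.057).round(3).tolist())
print("tri stop knob",tri(C,(249,155),S,(239,220)).round(3),"basetop",tri(C,(175,192),S,(338,212)).round(3))
E
```

```text
fence inner top [[0.687, 0.345, 0.05], [0.644, -0.346, 0.05]]
board near edge [[0.483, 0.362, 0.025], [0.439, -0.331, 0.025]]
base top [[0.572 0.209 0.095]] stop front [[0.593, 0.04, 0.057], [0.586, -0.008, 0.057]]
tri stop knob [0.68  0.012 0.063] basetop [0.577 0.215 0.079]
```

>>> arm_command:
  targets:
    - [0.78,-0.77,0.2,0.11]
    - [0.78,-0.77,0.2,0.11]
    - [0.78,-0.77,0.2,0.11]
    - [0.78,-0.77,0.2,0.11]
    - [0.78,-0.77,0.2,0.11]
    - [0.78,-0.77,0.2,0.11]
    - [0.78,-0.77,0.2,0.11]
    - [0.78,-0.77,0.2,0.11]

```text
time: 0.77
tool_pos: [0.3916, 0.2969, 0.2646]
ee_rot: [-3.141, -0.0, 3.076]
wrist_force: [0.8, 0.1, -0.1]
width: 0.0943
finger_force: 0.0
```

>>> arm_command:
  targets:
    - [0.3,-0.3,0.07,0]
    - [0.3,-0.3,0.07,0]
    - [0.3,-0.3,0.07,0]
    - [0.3,-0.3,0.07,0]
    - [0.3,-0.3,0.07,0]
    - [0.3,-0.3,0.07,0]
    - [0.3,-0.3,0.07,0]
    - [0.3,-0.3,0.07,0]

```text
time: 1.43
tool_pos: [0.5405, 0.1488, 0.2988]
ee_rot: [3.141, -0.002, 3.076]
wrist_force: [-0.6, -0.7, -0.6]
width: 0.0942
finger_force: 0.0
```

```bash
python3 - <<'E'
from h import *
o=robot.get_obs();im=robot.snapshot("wrist");cv2.imwrite("pics/w1.png",im[:,:,::-1])
np.save("w1.npy",o,allow_pickle=True);print(o['tool_pos'],o['ee_rot'],o['time'])
cv2.imwrite("pics/w1b.png",cv2.resize(im[:,:,::-1],(768,576),interpolation=cv2.INTER_CUBIC))
E
```

```text
[0.54050415 0.14878341 0.29880174] [ 3.14120230e+00 -2.02055998e-03  3.07555833e+00] 1.4333
```

View pics/w1b.png

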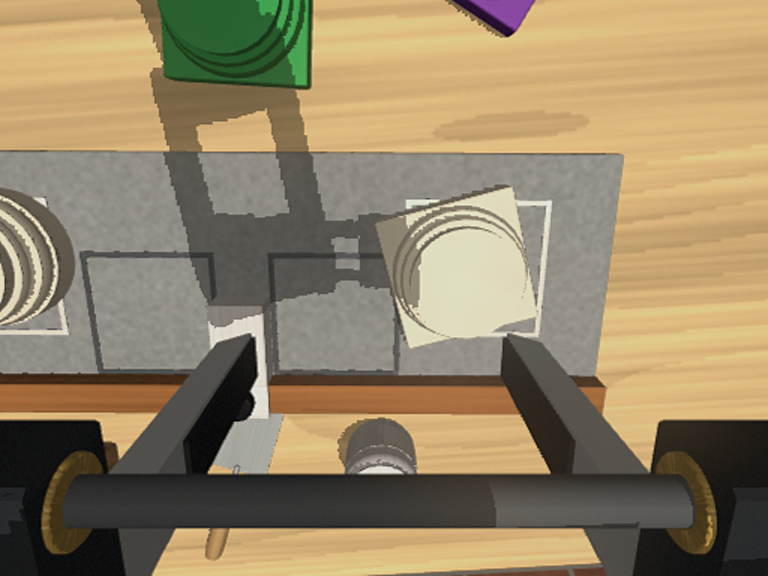

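The wrist view (768 px scale) shows the foot's top corners near (511,187), (537,318), (410,348) and (377,222). The target square's corners are near (270,254), (393,256), (400,372) and (274,372), and the fence foot is at row 375. The board's near edge is at row 153 and ends at (623,154).

```bash
python3 - <<'E'
from h import *
o=np.load("w1.npy",allow_pickle=True).item();C=cam("wrist",o);W=lambda p,z:ray(C,np.array(p)/1.5,z)
f=W([[511,187],[537,318],[410,348],[377,222]],.051)
print(f.round(4).tolist(),"sides",np.linalg.norm(f-np.roll(f,1,0),axis=1).round(4),"c",f.mean(0).round(4))
print("edge angs",[np.degrees(np.arctan2(*(f[(i+1)%4]-f[i])[1::-1])).round(1) for i in range(4)])
s=W([[270,254],[393,256],[400,372],[274,372]],.025)
print("square",s.round(4).tolist(),np.linalg.norm(s-np.roll(s,1,0),axis=1).round(4),"c",s.mean(0).round(4))
e=W([[623,154],[170,152]],.025);fe=W([[595,377],[280,374]],.025);ft=W([[600,385],[290,385]],.05)
for n,l in(("near",e),("fence foot",fe),("fence top",ft)):print(n,l.round(4).tolist(),np.degrees(np.arctan2(*(l[0]-l[1])[:2])).round(2))
# height check of a foot corner via top view
t=cam("top");print("foot corner tri",tri(C,np.array([537,318])/1.5,t,(150.5,178)).round(3), tri(C,np.array([511,187])/1.5,t,(157.5,220)).round(3))
im=cv2.imread("pics/top0.png")[130:250,110:390];cv2.imwrite("pics/topc.png",cv2.resize(im,None,fx=2.8,fy=2.8,interpolation=cv2.INTER_CUBIC))
E
```

```text
[[0.504, 0.2632, 0.051], [0.6213, 0.287, 0.051], [0.6427, 0.1722, 0.051], [0.5259, 0.1498, 0.051]] sides [0.1155 0.1197 0.1168 0.119 ] c [0.5735 0.2181 0.051 ]
edge angs [np.float64(11.5), np.float64(-79.5), np.float64(-169.2), np.float64(100.9)]
square [[0.5527, 0.0498, 0.025], [0.562, 0.1621, 0.025], [0.6784, 0.1622, 0.025], [0.6702, 0.0392, 0.025]] [0.118  0.1127 0.1164 0.1233] c [0.6158 0.1033 0.025 ]
near [[0.4846, 0.3669, 0.025], [0.4572, -0.0256, 0.025]] 3.99
fence foot [[0.6964, 0.3532, 0.025], [0.6727, 0.0448, 0.025]] 4.38
fence top [[0.6919, 0.3473, 0.05], [0.6728, 0.0588, 0.05]] 3.79
foot corner tri [0.625 0.286 0.045] [0.495 0.239 0.144]
```

View pics/topc.png

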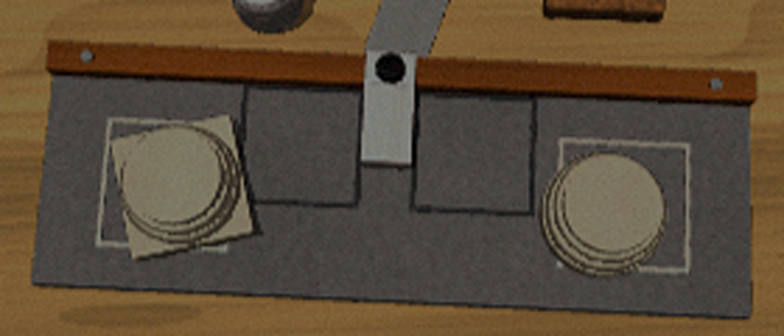

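The enlarged top crop shows the foot corners at (110,136), (235,116), (262,234) and (133,256), and the stop's +y side at x≈362.

```bash
python3 - <<'E'
from h import *
t=cam("top");o=np.load("w1.npy",allow_pickle=True).item();C=cam("wrist",o)
P=lambda p:np.array(p)/2.8+[110,130]
tp=[[133,256],[110,136],[235,116],[262,234]];wp=[[511,187],[537,318],[410,348],[377,222]]
f=ray(t,P(tp),.051);print(f.round(4).tolist(),f.mean(0).round(4))
for a,b in zip(tp,wp):print("tri",tri(C,np.array(b)/1.5,t,P(a)).round(4))
s=ray(t,P([[247,88],[243,202],[358,207]]),.025);print("square",s.round(4).tolist())
st=ray(t,P([[361,160],[412,164],[367,55],[417,57]]),.057);print("stop",st.round(4).tolist())
sw=ray(C,np.array([[262,306],[210,306]])/1.5,.057);print("stop wrist",sw.round(4).tolist())
fe=ray(t,P([[55,75],[745,104]]),.025);print("fence",fe.round(4).tolist())
E
```

```text
[[0.5054, 0.2599, 0.051], [0.6241, 0.2845, 0.051], [0.6411, 0.1627, 0.051], [0.5237, 0.1366, 0.051]] [0.5736 0.2109 0.051 ]
tri [0.4988 0.2505 0.0978]
tri [0.6255 0.2882 0.0422]
tri [0.6499 0.1695 0.0278]
tri [ 0.5419  0.1486 -0.056 ]
square [[0.6769, 0.1542, 0.025], [0.5605, 0.1582, 0.025], [0.5527, 0.0451, 0.025]]
stop [[0.5926, 0.0403, 0.057], [0.5874, -0.0087, 0.057], [0.6979, 0.0325, 0.057], [0.6946, -0.0164, 0.057]]
stop wrist [[0.5921, 0.0445, 0.057], [0.5891, -0.001, 0.057]]
fence [[0.6954, 0.3476, 0.025], [0.6475, -0.3424, 0.025]]
```

>>> arm_command:
  targets:
    - [-0.13,0.124,0,0]
    - [-0.13,0.124,0,0]
    - [-0.13,0.124,0,0]
    - [-0.13,0.124,-0.4,0]
    - [-0.13,0.124,-0.4,0]
    - [-0.13,0.124,-0.4,0]
    - [-0.13,0.124,-0.4,0]
    - [-0.13,0.124,-0.4,0]
  claw: 0.3

```text
time: 2.15
tool_pos: [0.473, 0.2116, 0.0965]
ee_rot: [-3.141, -0.002, 3.079]
wrist_force: [0.3, 0.8, 0.2]
width: 0.0656
finger_force: 0.0
```

>>> arm_command:
  targets:
    - [0,0,-0.08,0]
    - [0,0,-0.124,0]
    - [0,0,-0.124,0]
    - [0,0,-0.124,0]
    - [0,0,-0.124,0]

```text
time: 2.57
tool_pos: [0.4768, 0.2118, 0.0398]
ee_rot: [3.14, 0.003, 3.078]
wrist_force: [0.5, -0.6, -0.1]
width: 0.0656
finger_force: 0.0
```

```bash
python3 - <<'E'
from h import *
o=robot.get_obs();im=robot.snapshot("wrist");print(o['tool_pos'],o['ee_rot'],o['wrist_force'],o['width'])
cv2.imwrite("pics/w2.png",im[:,:,::-1])
E
```

```text
[0.47676509 0.21181374 0.03980186] [3.14012038 0.00332576 3.07771014] [ 0.47881668 -0.57774391 -0.06163021] 0.06562960874340448
```

View pics/w2.png

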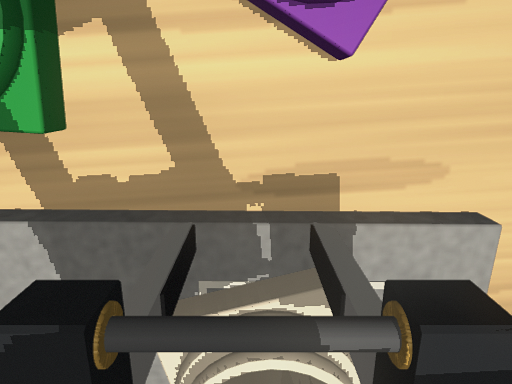

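>>> arm_command:
  targets:
    - [0.015,-0.001,0,0]
    - [0.03,-0.002,0,0]
    - [0.045,-0.003,0,0]
    - [0.06,-0.004,0,0]
    - [0.075,-0.005,0,0]
    - [0.09,-0.006,0,0]
    - [0.105,-0.007,0,0]
    - [0.12,-0.008,0,0]

```text
time: 3.28
tool_pos: [0.5357, 0.2078, 0.0383]
ee_rot: [3.139, -0.003, 3.077]
wrist_force: [-5.7, 1.5, 4.2]
width: 0.0653
finger_force: 2.6
```

```bash
python3 - <<'E'
from h import *
o=robot.get_obs();im=robot.snapshot("top");print(o['tool_pos'],o['wrist_force'],o['wrist_torque'])
cv2.imwrite("pics/t3.png",cv2.resize(im[120:260,110:300,::-1],None,fx=4,fy=4,interpolation=cv2.INTER_CUBIC))
E
```

```text
[0.53568178 0.20783323 0.03834302] [-5.67787495  1.45814797  4.2138606 ] [0.6091341  0.91098665 0.28056532]
```

View pics/t3.png

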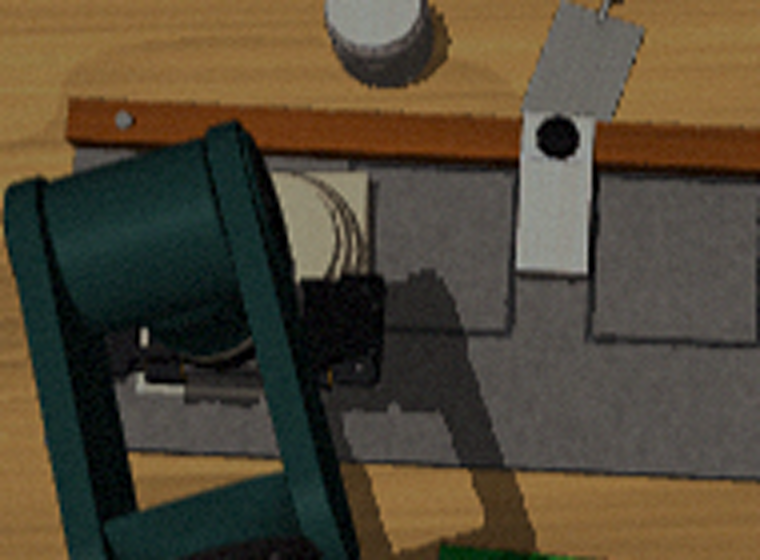

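The base has squared up on the two fingers. It is still about 10–20 mm off the fence, with its top edge at row 170 and the fence edge at row 152. I'll keep pushing slowly.

>>> arm_command:
  targets:
    - [0.005,0,0,0]
    - [0.01,-0.001,0,0]
    - [0.015,-0.001,0,0]
    - [0.02,-0.001,0,0]
    - [0.025,-0.002,0,0]

```text
time: 3.75
tool_pos: [0.5472, 0.2063, 0.038]
ee_rot: [3.141, -0.003, 3.076]
wrist_force: [-6.0, 0.9, 4.2]
width: 0.0655
finger_force: 3.1
```

>>> arm_command:
  targets:
    - [0.004,0,0,0]
    - [0.008,-0.001,0,0]
    - [0.008,-0.001,0,0]

```text
time: 4.0
tool_pos: [0.5517, 0.2054, 0.038]
ee_rot: [3.141, -0.002, 3.076]
wrist_force: [-5.4, 1.8, 3.1]
width: 0.0659
finger_force: 2.4
```

>>> arm_command:
  targets:
    - [0.004,0,0,0]
    - [0.008,-0.001,0,0]
    - [0.008,-0.001,0,0]

```text
time: 4.25
tool_pos: [0.5536, 0.2052, 0.038]
ee_rot: [3.141, -0.007, 3.076]
wrist_force: [-9.2, 1.8, 6.7]
width: 0.0659
finger_force: 4.9
```

>>> arm_command:
  targets:
    - [0.003,0,0,0]
    - [0.006,0,0,0]
    - [0.006,0,0,0]

```text
time: 4.5
tool_pos: [0.5536, 0.2052, 0.038]
ee_rot: [-3.141, -0.014, 3.076]
wrist_force: [-16.0, 0.7, 11.8]
width: 0.0658
finger_force: 8.4
```

>>> arm_command:
  targets:
    - [-0.03,0,0,0]
    - [-0.06,0,0,0]
    - [-0.06,0,0.08,0]
    - [-0.06,0,0.16,0]
    - [-0.06,0,0.24,0]
    - [-0.06,0.06,0.3,-0.06]
    - [-0.03,0.12,0.3,-0.12]
    - [0,0.2,0.3,-0.17]

```text
time: 5.17
tool_pos: [0.5622, 0.3036, 0.1932]
ee_rot: [3.135, 0.009, 2.711]
wrist_force: [-0.0, 0.2, -0.3]
width: 0.066
finger_force: 0.0
```

>>> arm_command:
  targets:
    - [0.03,0.06,0,-0.58]
    - [0.06,0.09,0,-0.58]
    - [0.1,0.09,0,-0.58]
    - [0.14,0.09,0,-0.58]
    - [0.14,0.09,0,-0.58]
    - [0.14,0.09,0,-0.58]
    - [0.14,0.09,0,-0.58]
    - [0.14,0.09,0,-0.58]

```text
time: 5.83
tool_pos: [0.6303, 0.3482, 0.1873]
ee_rot: [3.14, 0.001, 1.713]
wrist_force: [-0.9, 0.1, -0.6]
width: 0.0662
finger_force: 0.0
```

>>> arm_command:
  targets:
    - [0,0,0,-0.1]
    - [0,0,0,-0.1]
    - [0,0,0,-0.1]
    - [0,0,0,-0.1]

```text
time: 6.17
tool_pos: [0.6297, 0.3483, 0.1876]
ee_rot: [3.141, 0.0, 1.512]
wrist_force: [0.1, 1.0, 0.2]
width: 0.0655
finger_force: 0.0
```

```bash
python3 - <<'E'
from h import *
o=robot.get_obs();im=robot.snapshot("wrist");print(o['tool_pos'],o['ee_rot'])
np.save("w4.npy",o,allow_pickle=True)
cv2.imwrite("pics/w4.png",cv2.resize(im[:,:,::-1],(768,576),interpolation=cv2.INTER_CUBIC))
E
```

```text
[0.62970489 0.34830966 0.18758297] [3.14053668e+00 2.40897716e-04 1.51219731e+00]
```

View pics/w4.png

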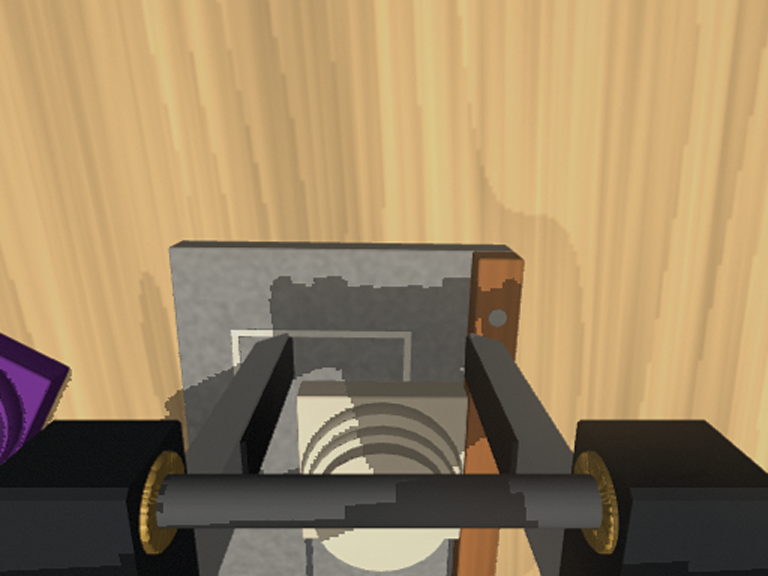

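The view shows the foot against the fence. Its upper +y edge runs from (298,396) to (466,397), and the foot's bottom edge is at row 382.

```bash
python3 - <<'E'
from h import *
o=np.load("w4.npy",allow_pickle=True).item();C=cam("wrist",o);W=lambda p,z:ray(C,np.array(p)/1.5,z).round(4).tolist()
print(W([[298,396],[466,397]],.051),W([[299,382],[466,382]],.025),"fence top inner",W([[471,255],[467,385]],.05))
E
```

```text
[[0.5688, 0.2626, 0.051], [0.6849, 0.255, 0.051]] [[0.5653, 0.2604, 0.025], [0.6892, 0.2532, 0.025]] fence top inner [[0.6893, 0.3553, 0.05], [0.6858, 0.2636, 0.05]]
```

>>> arm_command:
  targets:
    - [0,-0.04,-0.06,-0.005]
    - [0,-0.08,-0.12,-0.005]
    - [0,-0.09,-0.18,-0.005]
    - [0,-0.09,-0.24,-0.005]
    - [0,-0.09,-0.29,-0.005]
    - [0,-0.09,-0.3,-0.005]
    - [0,-0.09,-0.3,-0.005]

```text
time: 6.8
tool_pos: [0.6274, 0.3029, 0.0346]
ee_rot: [-3.137, 0.003, 1.501]
wrist_force: [0.4, -0.1, -0.1]
width: 0.0657
finger_force: 0.0
```

>>> arm_command:
  targets:
    - [-0.001,-0.015,0,0]
    - [-0.002,-0.03,0,0]
    - [-0.003,-0.045,0,0]
    - [-0.004,-0.06,0,0]
    - [-0.005,-0.075,0,0]
    - [-0.006,-0.09,0,0]
    - [-0.007,-0.105,0,0]
    - [-0.008,-0.12,0,0]

```text
time: 7.47
tool_pos: [0.6259, 0.2451, 0.0395]
ee_rot: [3.138, -0.005, 1.501]
wrist_force: [-0.3, 5.2, 2.9]
width: 0.0656
finger_force: 2.7
```

>>> arm_command:
  targets:
    - [-0.001,-0.014,0,0]
    - [-0.002,-0.028,0,0]
    - [-0.003,-0.042,0,0]
    - [-0.004,-0.056,0,0]
    - [-0.005,-0.07,0,0]
    - [-0.006,-0.084,0,0]
    - [-0.007,-0.098,0,0]
    - [-0.007,-0.106,0,0]

```text
time: 8.13
tool_pos: [0.6222, 0.1918, 0.0395]
ee_rot: [3.139, -0.004, 1.5]
wrist_force: [-0.5, 5.6, 4.9]
width: 0.0656
finger_force: 3.0
```

```bash
python3 - <<'E'
from h import *
o=robot.get_obs();im=robot.snapshot("top");print(o['tool_pos'],o['wrist_force'],o['wrist_torque'])
cv2.imwrite("pics/t5.png",cv2.resize(im[120:260,110:300,::-1],None,fx=4,fy=4,interpolation=cv2.INTER_CUBIC))
E
```

```text
[0.62224886 0.19175591 0.03946294] [-0.46463952  5.6043387   4.88884169] [ 1.0818216   0.01048272 -0.00891716]
```

View pics/t5.png

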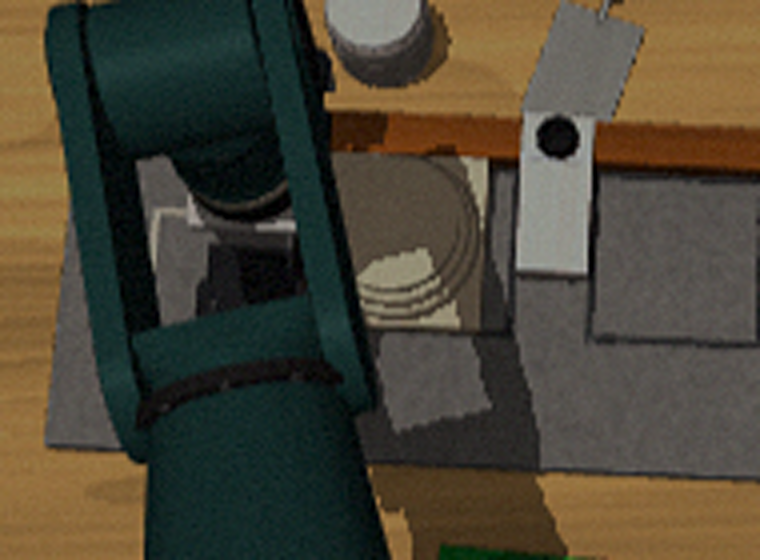

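The base sits flush at the fence. The foot's right edge is at x≈488 and the stop at x≈517, so roughly 18 mm remains. From here I'll creep in.

>>> arm_command:
  targets:
    - [0,-0.005,0,0]
    - [-0.001,-0.01,0,0]
    - [-0.001,-0.015,0,0]
    - [-0.001,-0.02,0,0]
    - [-0.002,-0.024,0,0]
    - [-0.002,-0.024,0,0]

```text
time: 8.68
tool_pos: [0.6215, 0.18, 0.0393]
ee_rot: [3.138, -0.003, 1.501]
wrist_force: [-1.0, 5.4, 4.9]
width: 0.0658
finger_force: 2.6
```

>>> arm_command:
  targets:
    - [0,-0.002,0,0]
    - [0,-0.004,0,0]
    - [0,-0.004,0,0]

```text
time: 8.93
tool_pos: [0.6214, 0.1784, 0.0392]
ee_rot: [3.139, -0.004, 1.501]
wrist_force: [0.7, 5.8, 4.7]
width: 0.0655
finger_force: 3.0
```

>>> arm_command:
  targets:
    - [0,-0.002,0,0]
    - [0,-0.004,0,0]
    - [0,-0.004,0,0]

```text
time: 9.18
tool_pos: [0.6213, 0.1764, 0.0392]
ee_rot: [3.139, -0.004, 1.501]
wrist_force: [-0.0, 6.4, 4.2]
width: 0.0661
finger_force: 3.0
```

>>> arm_command:
  targets:
    - [0,-0.002,0,0]
    - [0,-0.004,0,0]
    - [0,-0.004,0,0]

```text
time: 9.43
tool_pos: [0.6212, 0.1745, 0.0392]
ee_rot: [3.139, -0.004, 1.501]
wrist_force: [-0.3, 7.1, 3.5]
width: 0.0661
finger_force: 3.0
```

>>> arm_command:
  targets:
    - [0,-0.002,0,0]
    - [0,-0.003,0,0]
    - [0,-0.003,0,0]

```text
time: 9.68
tool_pos: [0.6212, 0.1731, 0.0392]
ee_rot: [3.139, -0.004, 1.501]
wrist_force: [1.3, 6.9, 4.5]
width: 0.0658
finger_force: 3.1
```

>>> arm_command:
  targets:
    - [0,-0.002,0,0]
    - [0,-0.003,0,0]
    - [0,-0.003,0,0]

```text
time: 9.93
tool_pos: [0.6212, 0.1717, 0.0392]
ee_rot: [3.139, -0.004, 1.501]
wrist_force: [0.3, 6.6, 5.2]
width: 0.0658
finger_force: 3.3
```

```bash
python3 - <<'E'
from h import *
im=robot.snapshot("scene");
cv2.imwrite("pics/s6.png",cv2.resize(im[150:290,200:400,::-1],None,fx=4,fy=4,interpolation=cv2.INTER_CUBIC))
E
```

```text
(no output)
```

View pics/s6.png

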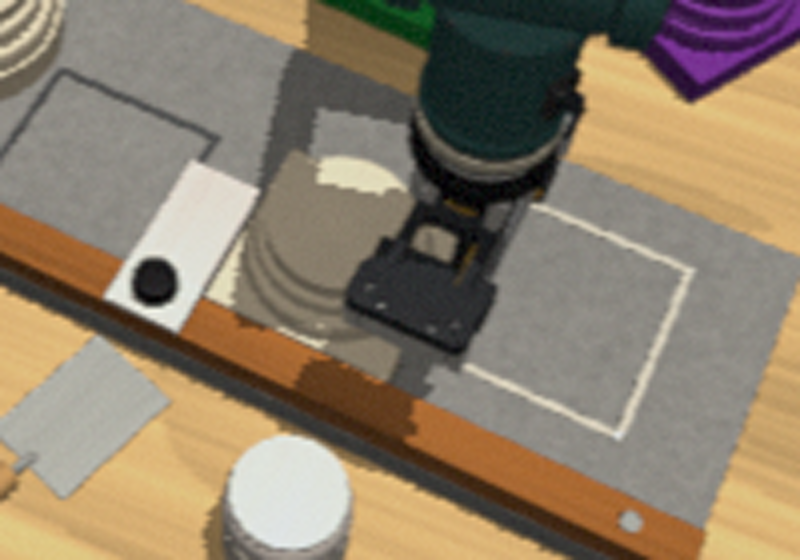

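The foot is almost at the stop, and the knob at (155,282) in the crop has not moved since the first view.

>>> arm_command:
  targets:
    - [0,-0.002,0,0]
    - [0,-0.003,0,0]
    - [0,-0.003,0,0]

```text
time: 10.23
tool_pos: [0.6211, 0.1706, 0.0392]
ee_rot: [3.139, -0.005, 1.501]
wrist_force: [0.3, 8.5, 4.7]
width: 0.0658
finger_force: 3.7
```

>>> arm_command:
  targets:
    - [0,-0.001,0,0]
    - [0,-0.002,0,0]
    - [0,-0.002,0,0]

```text
time: 10.48
tool_pos: [0.6211, 0.1706, 0.0393]
ee_rot: [3.139, -0.007, 1.501]
wrist_force: [-1.1, 9.3, 4.3]
width: 0.0658
finger_force: 4.6
```

The TCP has stopped while the force rises, so the base is on the stop. I'll add a little more and hold.

>>> arm_command:
  targets:
    - [0,-0.001,0,0]
    - [0,-0.002,0,0]
    - [0,-0.002,0,0]
    - [0,-0.002,0,0]

```text
time: 10.82
tool_pos: [0.6211, 0.1706, 0.0393]
ee_rot: [3.139, -0.008, 1.501]
wrist_force: [-0.4, 10.7, 4.6]
width: 0.0657
finger_force: 5.6
```

>>> arm_command:
  targets:
    - [0,-0.001,0,0]
    - [0,-0.001,0,0]
    - [0,-0.001,0,0]
    - [0,-0.001,0,0]

```text
time: 11.15
tool_pos: [0.6211, 0.1706, 0.0393]
ee_rot: [3.139, -0.009, 1.502]
wrist_force: [0.7, 12.3, 4.1]
width: 0.0658
finger_force: 6.0
```

>>> arm_command:
  targets:
    - [0,0.01,0,0]
    - [0,0.02,0,0]
    - [0,0.05,0,0]
    - [0,0.1,0,0]
    - [0,0.1,0.08,0]
    - [0,0.1,0.16,0]
    - [0,0.1,0.24,0]
    - [0,0.1,0.32,0]

```text
time: 11.82
tool_pos: [0.6197, 0.2158, 0.1983]
ee_rot: [-3.14, 0.002, 1.5]
wrist_force: [1.2, -0.2, 0.5]
width: 0.0657
finger_force: 0.0
```

>>> arm_command:
  targets:
    - [0,0.08,0.05,0]
    - [0,0.16,0.05,0]
    - [0,0.24,0.05,0]
    - [0,0.32,0.05,0]
    - [-0.08,0.32,0.05,0]
    - [-0.16,0.32,0.05,0]
    - [-0.16,0.32,0.05,0]

```text
time: 12.4
tool_pos: [0.5327, 0.3768, 0.2163]
ee_rot: [-3.128, 0.008, 1.506]
wrist_force: [-0.2, 0.9, 0.3]
width: 0.0653
finger_force: 0.0
```

```bash
python3 - <<'E'
from h import *
im=robot.snapshot("top");print(robot.get_obs()['tool_pos'])
cv2.imwrite("pics/t7.png",cv2.resize(im[140:230,180:290,::-1],None,fx=6,fy=6,interpolation=cv2.INTER_CUBIC))
a=cv2.imread("pics/top0.png")
def knob(x):
    m=(x[145:165,238:262].max(2)<60).astype('uint8');q=cv2.moments(m,True);return q['m10']/q['m00'],q['m01']/q['m00']
print("knob before/after",knob(a),knob(im))
E
```

```text
[0.53650385 0.37644288 0.21920302]
knob before/after (11.808, 10.96) (12.736363636363636, 10.345454545454546)
```

View pics/t7.png

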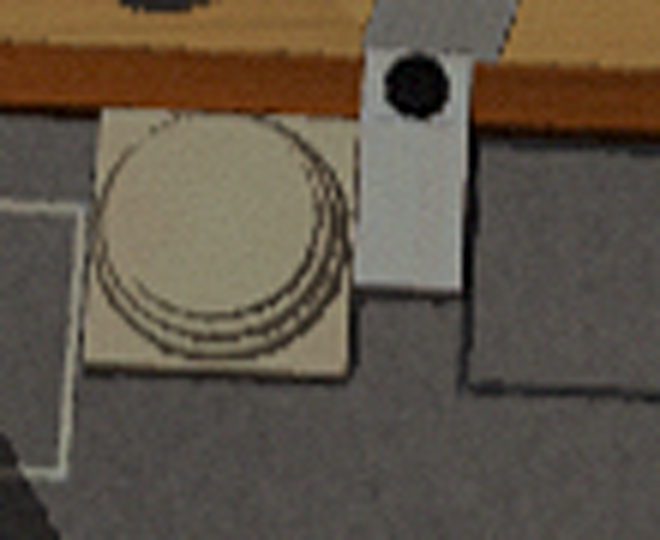

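The top crop shows the foot flush with the fence along rows 108–118 and touching the stop at x≈357. The stop's right side still lines up with the other marked square at x≈464. I'll confirm the gaps and the stop's shift numerically.

```bash
python3 - <<'E'
from h import *
im=robot.snapshot("top")[:,:,::-1].copy();a=cv2.imread("pics/top0.png")
for y0,y1,x0,x1 in((160,184,238,264),(143,164,240,260)):
    p=[cv2.createHanningWindow((x1-x0,y1-y0),cv2.CV_32F)]
    g=[cv2.cvtColor(k,cv2.COLOR_BGR2GRAY)[y0:y1,x0:x1].astype('f') for k in(a,im)]
    print("shift px",cv2.phaseCorrelate(g[0],g[1],p[0]))
for c in (198,201,205,232,236):print(c,[tuple(int(v) for v in im[r,c,::-1]) for r in range(154,163)])
for r in(165,185):print(r,[tuple(int(v) for v in im[r,c,::-1]) for c in range(235,244)])
E
```

```text
shift px ((0.5335612052711625, -0.032964528658565584), 0.9710264772544672)
shift px ((-0.06823419841360767, -0.05927802878235333), 0.9962939364214738)
198 [(104, 55, 22), (104, 54, 20), (107, 51, 14), (89, 44, 16), (118, 111, 92), (141, 133, 113), (139, 133, 107), (140, 129, 107), (140, 130, 107)]
201 [(105, 57, 20), (102, 50, 11), (108, 52, 13), (75, 40, 9), (118, 112, 90), (140, 133, 110), (137, 128, 107), (136, 129, 102), (139, 128, 106)]
205 [(105, 57, 15), (106, 57, 18), (103, 53, 8), (102, 47, 14), (127, 107, 81), (141, 135, 108), (141, 134, 111), (98, 93, 74), (121, 112, 93)]
232 [(97, 50, 14), (102, 53, 23), (95, 49, 10), (106, 55, 15), (101, 49, 15), (98, 73, 55), (125, 117, 94), (140, 131, 110), (139, 132, 110)]
236 [(93, 49, 10), (95, 48, 14), (101, 52, 18), (104, 53, 12), (103, 48, 10), (97, 79, 66), (128, 123, 103), (138, 132, 109), (136, 130, 104)]
165 [(137, 132, 109), (137, 130, 110), (140, 136, 110), (141, 136, 112), (80, 70, 55), (136, 141, 135), (141, 144, 133), (137, 137, 133), (138, 139, 134)]
185 [(107, 97, 77), (54, 43, 40), (136, 129, 104), (95, 81, 67), (142, 146, 140), (141, 143, 137), (139, 140, 134), (133, 136, 132), (139, 143, 134)]
```

The knob has shifted by less than 0.1 px and both gaps are under half a pixel (about 1.3 mm), so I'm handing in.

```bash
python3 -c "
from bench import robot
print(robot.close_job())"
```

```text
the job is handed in; nothing more can be done
None
```

The square base was slid flush against the fence and pressed home on the stop with an estimated 5 N; the stop showed no visible shift, and the job is handed in (no verdict was returned).

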